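Open the sliding-lid tool box whose catch may or may not be holding

ROBOT

A 6-joint arm with a two-finger parallel gripper is mounted at the origin on the work surface. World frame = base frame: x ahead of the robot, y to its left, z up, the work surface at z = 0. Lengths are in mm, angles in rad, forces in N, time in s.
With the tool pointing down it reaches from about 300 to 775 mm from the base axis. Payload 14.6 kg.
Tool frame: the origin (TCP) lies between the finger pads; the fingertips stand 8 mm ahead of it and the grasp point (between the pads) lies 11 mm behind it; y points along the fingers, x is the direction in which the jaws open and shut, and the axes are right-handed (so a half turn about y gives the same grasp; the last joint's range is limited). The gripper opens to 94 mm and grips with 3 to 60 N. Pads are 16 mm wide; open, the fingers measure 119 mm over their backs; the gripper's body (75 mm by 177 mm) begins 78 mm behind the grasp point.
Start: joints at [1.153, 0.3, 1.521, -0, 1.321, -0.067], TCP at [189.004, 516.495, 186.146] pointing down, gripper open.
Joint ranges: [-3.03, 3.03], [-0.79, 2.21], [0.23, 2.52], [-1.04, 4.18], [0, 3.07], [-2.55, 2.55]. Speed limits (rad/s): [2.22, 2.22, 2.57, 3.14, 3.14, 3.14].

INTERFACE

Orientations are given as [roll, pitch, yaw] about the fixed x, y, z axes, in that order (R = Rz(yaw) Ry(pitch) Rx(roll)).
In Python, from cell import read_state, imaging, order gives the robot as it stands. The module is installed in compiled form; this text tells all that it offers.
- The arm moves only by the shell command python3 -m handwheel 'ROWS' [FORCE]. ROWS is JSON, a list that holds one entry, the list of rows, each a list of 7 numbers: the shift along the tool's x, y, z in mm, then the turn, a rotation vector about the tool's x, y, z in degrees, then the opening, from -1 (shut) to 1 (fully open), so that 0 is half open. A call has 1 to 5 rows; each row is the pose to reach, as a shift and turn from the pose measured when the call began, along the tool's axes at that moment; what a row does not reach only later rows make up. A row lasts 1/12 s, in which the tool goes at most 41.7 mm and 7.16 degrees, less where a joint would pass 70% of its speed; a pose out of reach is approached as far as the arm can. A call with a gripper value outside its range is refused whole. The fingers move at their own pace and stop on an object; FORCE is the grip in N (left out, the last holds). Time passes only in rows, so rows that repeat a pose let the fingers close. It gives the time, the measured TCP pose, the force and the opening at its end, in the units of the state.
- read_state(): the state, without advancing time (a new reading comes with each control period).
- imaging.camera(name): name is "side" or "top" or "wrist"; returns (picture, depth): 400x640x3 uint8, red, green, blue; 400x640 float32, mm along the optical axis (not along the pixel's ray), 0 where there is no reading.
- imaging.get_calibration(name): a dict with "mtx" (3x3 intrinsics, pixels), "world_from_camera" (4x4, takes a point from camera to world coordinates); the wrist camera has in their place "hand_eye" (4x4, takes a point from camera to tool coordinates, whose origin is the TCP and whose axes are the tool frame's). Camera axes: x right, y down, z forward; pixel columns grow to the right and rows downward; lengths in mm; the calibration is good to about 2 mm. A picture is of the moment at which its call begins: read the wrist's pose just before it. get_calibration takes no time and is no camera call.
- order.sign_off(): hands the job in, once; it reports no verdict.
The state is a dict: "clock": time; "joints": joint angles; "qd": joint speeds; "effort": joint torques, N m; "eef_pos": TCP position; "eef_rot": TCP orientation; "wrist_force": force on the tool from outside, world axes, zero at the start; "moment": the same for the moment, N m; "finger_gap": finger opening in mm.
Only numpy, scipy, OpenCV 4.12 (cv2) and the standard library are available. Lean on these libraries where they do the work, as an engineer would, in place of code of your own. Each camera call takes 0.05 s, during which the arm holds its last target.

TASK

Slide the lid of the longer wooden tool box fully open, towards the robot's side of the box. Its catch is unmarked, so try the lid first, before touching the catch; if it is held, flip the toggle knob over to its other side and slide the lid again. Leave the shorter box shut.

Things in the scene. Friction and masses are not known exactly. Their poses are not given: they have to be found in the camera images.
- box_grip (a point): Centre of the dark grip bar on the lid of the LONGER fixed wooden box (228 x 120 x 70 mm high); rides with the lid. Bar: 18 mm thick along x, 60 long along y, 26 high, standing on the lid (lid top 69 mm above the bench). Axes: x along the box, away from the robot, y across, z up. The lid opens along -x. Shut, the bar is over the box's middle. The other box is 158 mm long, else alike.
- box_knob (a point): Centre of the 18 mm black ball on the longer box's toggle, 92 mm along +x from the shut bar. The 8 mm lever pivots about the box's x, 60 mm below, over the centre line; box top there 72 mm up. It leans 0.5 rad to +y or -y (ball 29 mm off centre, 108 mm above the bench); under 1 N of push takes it over centre to fall to the other side. One side holds the lid, one frees it: unmarked, it varies.
- box_lid (a joint): Opening of the longer box's lid, m: 0 shut, 0.09 fully open at its stop. About 2 N of friction; stays where it is left. When the catch holds it, it moves only about 6 mm and stops dead; when free it slides all the way. At the start it is shut, as often free as held.
- short_lid (a joint): Opening of the shorter box's lid, m: 0 shut, 0.05 open. That box has the same bar and toggle, has no part in the work and is to stay shut.
Things that resemble listed ones, but are neither listed nor needed, are in the scene too. Leave any turquoise look-alike of the part that bears short_lid alone.

How it is judged:
By the outcome, as a careful person would: the job done as asked, in the order asked, and still so for the second after the job is handed in, with the robot touching nothing.
It also fails if it takes over 58 s, if anything falls off the work surface, if the arm or the gripper's body presses on something with over 40 N, if the wrist force passes 120 N, or if a joint passes its speed limit or range.

## Working session

There is one attempt and no reset: what is moved stays moved. The work goes in short steps, Python scripts to look and compute and a shell command to move; the robot and the scene stay as the last step left them, time stands still between calls to the robot, and variables do not carry over. Pictures are saved under pics/ and viewed, and the job is handed in when it is done.

```bash
mkdir -p pics
python3 - <<'E'
from cell import read_state, imaging
import cv2,numpy as np
s=read_state();print(s)
for n in("top","side"):
    p,d=imaging.camera(n);cv2.imwrite(f"pics/{n}0.png",p[:,:,::-1]);np.save(f"pics/{n}0.npy",d)
    print(imaging.get_calibration(n))
print(imaging.get_calibration("wrist"))
E
```

```text
{'clock': 0.0, 'joints': array([ 1.15341090e+00,  3.00446866e-01,  1.52162753e+00, -2.12646509e-05,
        1.32069455e+00, -6.66102265e-02]), 'qd': array([ 0.00061335, -0.00131187,  0.00013555,  0.00040688,  0.00045649,
        0.00082076]), 'effort': array([ 1.77947327e-04, -5.31790280e+01, -3.52749324e+01,  7.08754733e-02,
        2.42581952e-02, -9.21481796e-05]), 'eef_pos': array([188.88444255, 516.22522101, 185.57999039]), 'eef_rot': array([-1.57073858e+00,  1.17505771e-03,  1.22002644e+00]), 'wrist_force': array([ 0.07668985,  1.07884487, -0.04861514]), 'moment': array([-0.00828821, -0.05813569, -0.01646136]), 'finger_gap': 93.94452314664717}
{'mtx': array([[407.68759333,   0.        , 322.59081346],
       [  0.        , 407.68759333, 203.08035429],
       [  0.        ,   0.        ,   1.        ]]), 'world_from_camera': array([[-1.47822255e-02, -9.90996544e-01,  1.33068916e-01,
         3.80670672e+02],
       [-9.99887856e-01,  1.49701618e-02,  4.11897589e-04,
         3.79053670e+01],
       [-2.40025229e-03, -1.33047905e-01, -9.91106702e-01,
         9.07564312e+02],
   
[... 426 characters left out ...]
11273e+02],
       [ 7.87078490e-03, -7.84031947e-01, -6.20670571e-01,
         6.84760820e+02],
       [ 0.00000000e+00,  0.00000000e+00,  0.00000000e+00,
         1.00000000e+00]])}
{'mtx': array([[332.83133087,   0.        , 315.43556138],
       [  0.        , 332.83133087, 204.84570293],
       [  0.        ,   0.        ,   1.        ]]), 'hand_eye': array([[ 9.99999912e-01,  2.19927294e-04, -3.57003116e-04,
         7.97787746e-01],
       [ 4.02484234e-04, -2.64703035e-01,  9.64329892e-01,
        -1.98312825e+02],
       [ 1.17582655e-04, -9.64329951e-01, -2.64703100e-01,
         7.66866286e+01],
       [ 0.00000000e+00,  0.00000000e+00,  0.00000000e+00,
         1.00000000e+00]])}
```

View pics/top0.png

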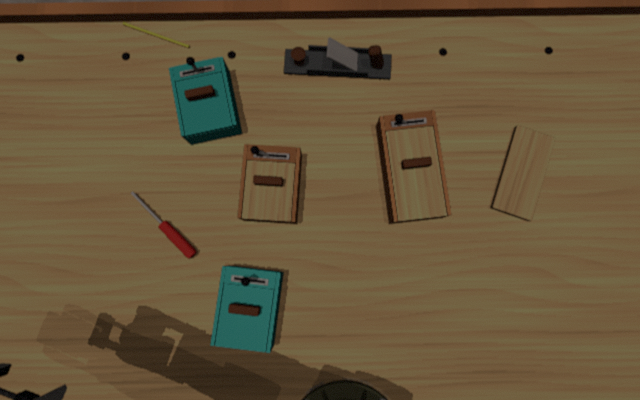

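View pics/side0.png

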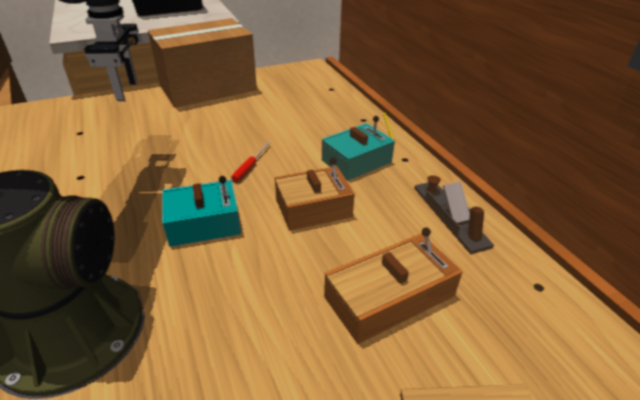

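The top view shows the long wooden box on the right, with its bar near (416,162) and its ball near (399,119). The short wooden box's bar is near (268,181). I'll enlarge the long box.

Run:
```python
import cv2,numpy as np
p=cv2.imread("pics/top0.png");cv2.imwrite("pics/t0c.png",cv2.resize(p[100:235,360:470],None,fx=4.4,fy=4.4,interpolation=cv2.INTER_CUBIC))
p=cv2.imread("pics/side0.png");cv2.imwrite("pics/s0c.png",cv2.resize(p[215:345,310:480],None,fx=4.4,fy=4.4,interpolation=cv2.INTER_CUBIC))
```

```text
(no output)
```

View pics/t0c.png

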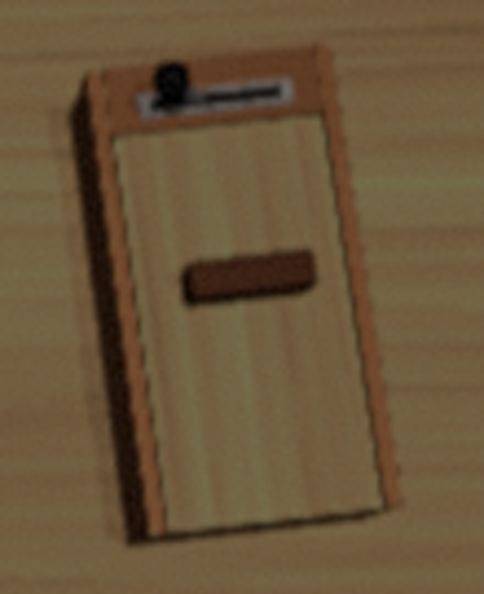

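View pics/s0c.png

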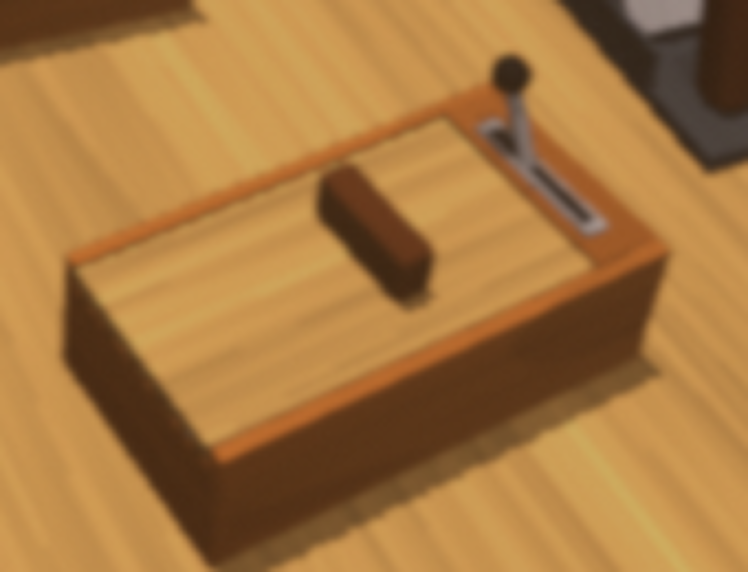

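```bash
cat > h.py <<'E'
import numpy as np
from cell import imaging
def px(cam,u,v,z):
    c=imaging.get_calibration(cam);T=c["world_from_camera"]
    r=T[:3,:3]@np.linalg.inv(c["mtx"])@[u,v,1.];o=T[:3,3]
    return o+r*(z-o[2])/r[2]
E
python3 - <<'E'
from h import *
f=lambda x,y,z:px("top",360+x/4.4,100+y/4.4,z)
g=lambda x,y,z:px("side",310+x/4.4,215+y/4.4,z)
T={k:f(*v) for k,v in dict(nl=(150,537,72),nr=(398,508,72),fl=(92,72,72),fr=(325,45,72),bar=(252,272,95),barL=(186,275,95),barR=(313,264,95),knob=(171,82,108)).items()}
S={k:g(*v) for k,v in dict(nl=(68,265,72),nr=(215,460,72),fr=(668,248,72),fl=(490,88,72),bar=(375,215,95),knob=(510,74,108)).items()}
for D in(T,S):
    for k,v in D.items():print(k,v.round(1))
    a=(D['fl']+D['fr']-D['nl']-D['nr'])/2;print('len',np.linalg.norm(a),'yaw',np.arctan2(a[1],a[0]),'wid',np.linalg.norm(D['nl']-D['nr']))
    c=(D['fl']+D['fr']+D['nl']+D['nr'])/4;u=a/np.linalg.norm(a);print('centre',c.round(1),'bar along',(D['bar']-c)@u,'knob',(D['knob']-c)@u,(D['knob']-c)@[-u[1],u[0],0])
d=np.load("pics/top0.npy");print(d[160:164,414:418])
E
```

```text
nl [ 451.3 -108.    72. ]
nr [ 463.2 -224.5   72. ]
fl [677.1 -88.6  72. ]
fr [ 689.  -201.9   72. ]
bar [ 571.7 -155.9   95. ]
barL [ 570.7 -125.3   95. ]
barR [ 575.  -184.3   95. ]
knob [ 659.  -119.5  108. ]
len 226.76652070291905 yaw 0.09284828575673791 wid 117.0528901145373
centre [ 570.2 -155.7   72. ] bar along 1.4927223920750292 knob 91.82103752796945 27.86452536253699
nl [ 452.3 -115.6   72. ]
nr [ 464.1 -226.1   72. ]
fr [ 690.4 -203.6   72. ]
fl [676.3 -91.   72. ]
bar [ 571.8 -157.7   95. ]
knob [ 662.5 -117.4  108. ]
len 226.35478797597318 yaw 0.10436413019437814 wid 111.13091221959564
centre [ 570.8 -159.1   72. ] bar along 1.154879312577968 knob 95.53515115341635 31.903188902724523
[[832.56256 834.347   832.4592  834.6775 ]
 [832.15015 833.13574 830.08954 833.8766 ]
 [833.2671  831.4298  829.1881  833.00543]
 [833.6762  834.9962  832.41626 829.2036 ]]
```

Both cameras agree. The bar is at about (571.5, -156.5) with the box at yaw 0.10, and the ball is on the +y side. Next I'll write a helper that gives the remaining shift.

```bash
cat > go.py <<'E'
import sys,numpy as np
from scipy.spatial.transform import Rotation as R
from cell import read_state
x,y,z,yaw=map(float,sys.argv[1:5])
s=read_state();M=R.from_euler('xyz',s['eef_rot'])
G=R.from_euler('xyz',[-np.pi/2,0,yaw])
d=np.array([x,y,z])-s['eef_pos']
print('clock',s['clock'],'pos',s['eef_pos'].round(1),'rot',s['eef_rot'].round(3),'F',s['wrist_force'].round(1),'gap',round(s['finger_gap'],1))
print('shift',M.inv().apply(d).round(1),'turn',np.degrees((M.inv()*G).as_rotvec()).round(1),'dist',np.linalg.norm(d).round(1))
E
python3 go.py 571.5 -156.5 180 0.1
```

```text
clock 0.1 pos [188.9 516.3 185.6] rot [-1.571e+00  1.000e-03  1.220e+00] F [-0.1  0.4 -0.4] gap 94.1
shift [-500.3    6.1 -590.5] turn [ 0.  64.2 -0.1] dist 774.0
```

```bash
python3 -m handwheel '[[[-26,0,-31,0,7,0,1],[-52,0,-62,0,14,0,1],[-78,1,-93,0,21,0,1],[-104,1,-124,0,28,0,1],[-130,1,-155,0,35,0,1]]]' 20; python3 go.py 571.5 -156.5 180 0.1
```

```text
clock: 0.52
eef_pos: [290.1, 339.1, 184.5]
eef_rot: [-1.571, 0.001, 0.604]
wrist_force: [0.5, 0.2, 0.1]
finger_gap: 94.0
clock 0.5167 pos [290.1 339.1 184.5] rot [-1.571e+00  1.000e-03  6.040e-01] F [0.5 0.2 0.1] gap 94.0
shift [ -49.6    4.9 -567.8] turn [ 0.1 28.9 -0.1] dist 570.0
```

```bash
python3 -m handwheel '[[[-4,0,-41,0,6,0,1],[-7,0,-82,0,12,0,1],[-11,1,-123,0,18,0,1],[-14,1,-164,0,24,0,1],[-18,1,-204,0,28,0,1]]]'; python3 go.py 571.5 -156.5 180 0.1
```

```text
clock: 0.93
eef_pos: [391.5, 158.9, 183.7]
eef_rot: [-1.572, 0.001, 0.109]
wrist_force: [0.6, 1.1, 0.3]
finger_gap: 93.9
clock 0.9333 pos [391.5 158.9 183.7] rot [-1.572e+00  1.000e-03  1.090e-01] F [0.6 1.1 0.3] gap 93.9
shift [ 144.5    3.9 -333.1] turn [ 0.1  0.5 -0. ] dist 363.2
```

```bash
python3 -m handwheel '[[[16,0,-37,0,0,0,0.5],[32,0,-74,0,0,0,0],[48,1,-111,0,0,0,0],[64,1,-148,0,0,0,0],[80,1,-185,0,0,0,0]]]'; python3 go.py 571.5 -156.5 180 0.1
```

```text
clock: 1.35
eef_pos: [491.7, -18.4, 182.6]
eef_rot: [-1.572, 0.001, 0.109]
wrist_force: [1.1, 0.1, -0.3]
finger_gap: 64.1
clock 1.35 pos [491.7 -18.4 182.6] rot [-1.572e+00  1.000e-03  1.090e-01] F [ 1.1  0.1 -0.3] gap 64.1
shift [  64.4    2.7 -146. ] turn [ 0.1  0.5 -0.1] dist 159.6
```

```bash
python3 -m handwheel '[[[16,0,-37,0,0,0,0],[32,0,-74,0,0,0,0],[48,1,-111,0,0,0,0],[64,1,-148,0,0,0,0],[64,1,-148,0,0,0,0]]]'; python3 go.py 571.5 -156.5 180 0.1
python3 - <<'E'
from cell import imaging
import cv2
p,d=imaging.camera("wrist");cv2.imwrite("pics/w1.png",p[:,:,::-1])
p,d=imaging.camera("side");cv2.imwrite("pics/s1.png",p[:,:,::-1])
E
```

```text
clock: 1.77
eef_pos: [572.6, -163.7, 180.0]
eef_rot: [-1.572, 0.003, 0.105]
wrist_force: [-1.0, 0.3, -1.1]
finger_gap: 47.1
clock 1.7667 pos [ 572.6 -163.7  180. ] rot [-1.572  0.003  0.105] F [-1.   0.3 -1.1] gap 47.1
shift [-0.3 -0.   7.3] turn [ 0.1  0.3 -0.2] dist 7.3
```

View pics/w1.png

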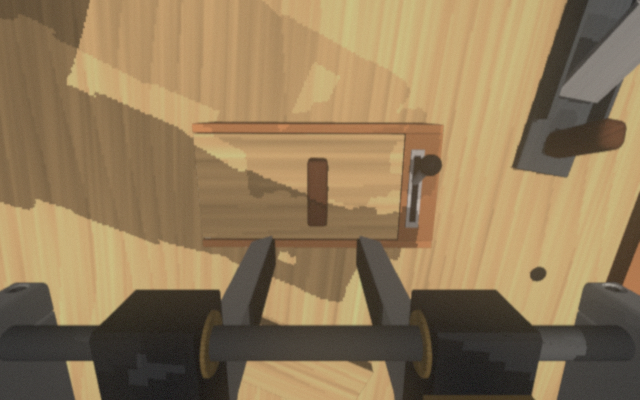

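View pics/s1.png

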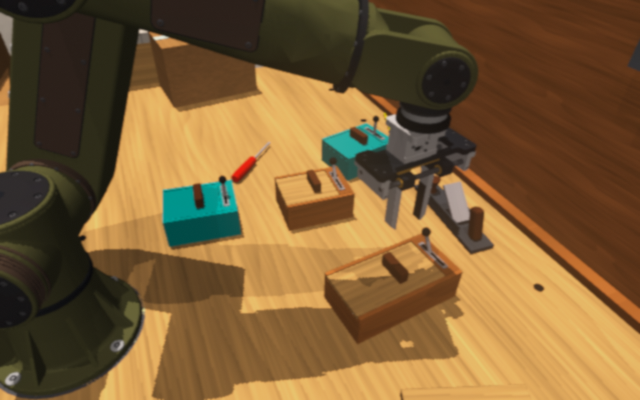

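The wrist view shows the box aligned with the picture, the bar top near (317,192) spanning rows 158-226, and the ball at (430,165). I'll check this against the earlier fix.

```bash
cat >> h.py <<'E'
from cell import read_state
from scipy.spatial.transform import Rotation as R
def wpx(u,v,z,s=None):
    s=s or read_state();c=imaging.get_calibration("wrist");M=R.from_euler('xyz',s['eef_rot']).as_matrix();H=c["hand_eye"]
    r=M@H[:3,:3]@np.linalg.inv(c["mtx"])@[u,v,1.];o=M@H[:3,3]+s['eef_pos']
    return o+r*(z-o[2])/r[2]
E
python3 - <<'E'
from h import *
for n,u,v,z in [("bar",317.5,190,95),("barA",317,158,95),("barB",317,226,95),("knob",430,165,108),("nl",193,124,72),("nr",203,245,72),("fl",443,126,72)]:print(n,wpx(u,v,z).round(1))
E
```

```text
bar [ 571.9 -146.3   95. ]
barA [ 568.4 -118.5   95. ]
barB [ 575.1 -179.3   95. ]
knob [ 660.6 -112.7  108. ]
nl [ 454.9 -103.2   72. ]
nr [ 465.9 -219.1   72. ]
fl [678.1 -80.9  72. ]
```

```bash
python3 -m handwheel '[[[0,25,4,0,0,0,0],[0,50,9,0,0,0,0],[0,75,9,0,0,0,0],[0,85,9,0,0,0,0],[0,85,9,0,0,0,0]]]'; python3 go.py 571.5 -154 83 0.105
python3 - <<'E'
from cell import imaging
import cv2
p,d=imaging.camera("wrist");cv2.imwrite("pics/w2.png",p[:,:,::-1])
p,d=imaging.camera("side");cv2.imwrite("pics/s2.png",cv2.resize(p[150:350,300:500,::-1],None,fx=3,fy=3))
E
```

```text
clock: 2.28
eef_pos: [568.7, -149.2, 93.7]
eef_rot: [-1.569, 0.006, 0.108]
wrist_force: [-0.2, 0.2, -0.1]
finger_gap: 46.9
clock 2.2833 pos [ 568.7 -149.2   93.7] rot [-1.569  0.006  0.108] F [-0.2  0.2 -0.1] gap 46.9
shift [ 2.3 10.7 -5.1] turn [-0.1  0.2 -0.3] dist 12.1
```

View pics/w2.png

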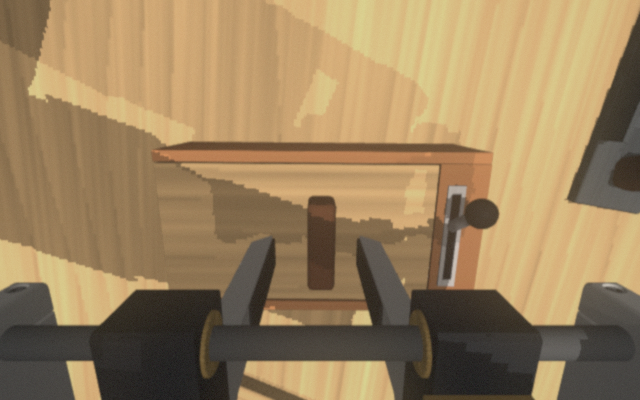

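View pics/s2.png

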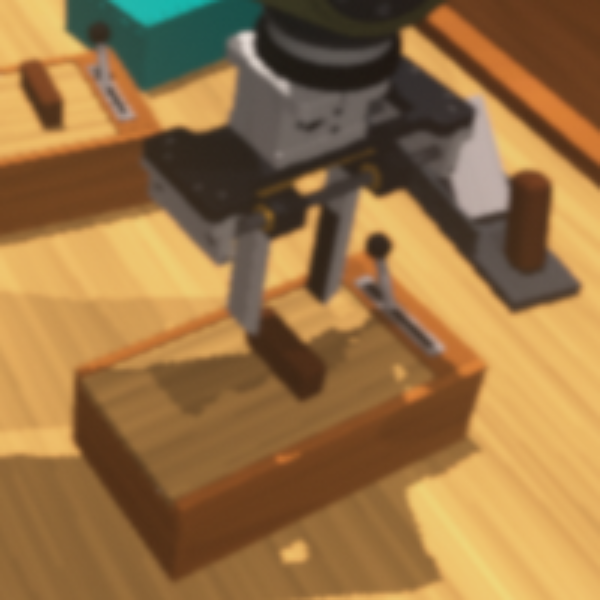

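Run:
```python
from h import *
c=imaging.get_calibration("side");T=np.linalg.inv(c["world_from_camera"])
def pr(P):
    q=c["mtx"]@(T@[*P,1])[:3];q=q[:2]/q[2];return ((q-[300,150])*3).round()
s=read_state();M=R.from_euler('xyz',s['eef_rot']).as_matrix();print(s['eef_pos'])
for x in(-35,0,35):
  print(x,pr(s['eef_pos']+M@[x,8,0]))
print('bar',pr([571.5,-156.5,95]),pr([574.5,-186,95]))
print(wpx(321,243,95),wpx(320,197,95),wpx(320,290,95),wpx(481,214,108))
```

```text
[ 570.29687245 -150.1089051    96.83639553]
-35 [229. 361.]
0 [276. 341.]
35 [321. 321.]
bar [284. 340.] [315. 373.]
[ 574.75202911 -152.57916013   95.        ] [ 570.71856709 -122.31165229   95.        ] [ 577.86614936 -186.21273657   95.        ] [ 665.30480746 -119.10900354  108.        ]
```

Run:
```python
from h import *
import cv2
s=read_state();print(s['clock'],s['eef_pos'],s['qd'].round(3))
p,d=imaging.camera("side");cv2.imwrite("pics/s3.png",cv2.resize(p[190:310,340:460,::-1],None,fx=5,fy=5))
s=read_state();print(s['clock'],s['eef_pos'],s['qd'].round(3))
c=imaging.get_calibration("side");T=np.linalg.inv(c["world_from_camera"])
def pr(P):
    q=c["mtx"]@(T@[*P,1])[:3];q=q[:2]/q[2];return ((q-[340,190])*5).round()
M=R.from_euler('xyz',s['eef_rot']).as_matrix()
for x in(-36,-23,23,36):
  for z in (-8,8): print(x,z,pr(s['eef_pos']+M@[x,8,z]))
```

```text
2.3833 [ 570.29687245 -150.1089051    96.83639553] [-0.006 -0.014 -0.019  0.     0.002 -0.002]
2.4333 [ 570.60353469 -150.39242493   97.30778299] [-0.005 -0.003 -0.004 -0.001 -0.004 -0.   ]
-36 -8 [194. 417.]
-36 8 [168. 388.]
-23 -8 [223. 404.]
-23 8 [197. 375.]
23 -8 [325. 360.]
23 8 [298. 332.]
36 -8 [353. 347.]
36 8 [326. 320.]
```

View pics/s3.png

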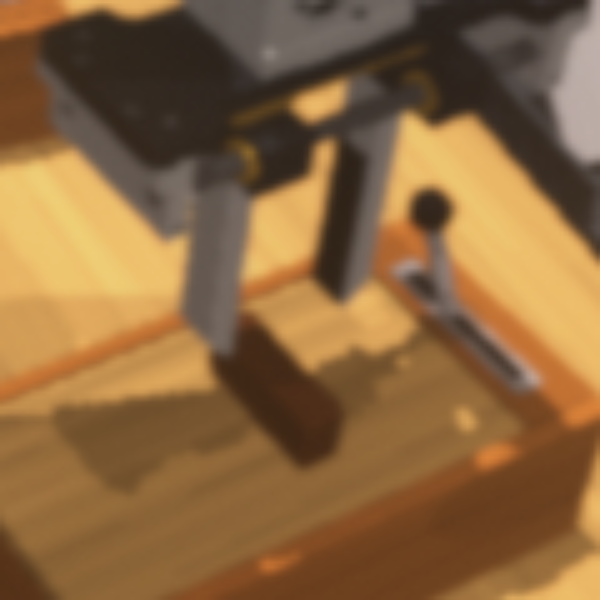

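Run:
```python
from h import *
import cv2
p,d=imaging.camera("wrist");cv2.imwrite("pics/w4.png",cv2.resize(p[180:330,220:420,::-1],None,fx=4,fy=4,interpolation=cv2.INTER_CUBIC))
H=imaging.get_calibration("wrist")
K=np.linalg.inv(H["mtx"])
for u in (262,267,270,364,368):
  for v in (236,240,244,250,256,262,270,280):
    q=K@[u,v,1]*d[v,u];q=H["hand_eye"][:3,:3]@q+H["hand_eye"][:3,3];print(u,v,q.round(1))
```

```text
262 236 [-38.1  27.9  -8. ]
262 240 [-29. -26.  10.]
262 244 [-27.8 -33.3  10.6]
262 250 [-26.6 -40.9  10.4]
262 256 [-25.5 -48.   10.3]
262 262 [-24.4 -55.2  10.5]
262 270 [-23.8 -59.6   8.6]
262 280 [-22.7 -66.9   7.4]
267 236 [-34.7  29.5  -8.6]
267 240 [-26.1 -26.5  10.2]
267 244 [-25.4 -31.7  10. ]
267 250 [-24.2 -40.   10. ]
267 256 [-23.5 -45.3   9.1]
267 262 [-22.9 -50.    8. ]
267 270 [-22.9 -51.1   4.3]
267 280 [-22.9 -52.1  -0.5]
270 236 [-25.3 -19.9  10.1]
270 240 [-24.5 -26.1  10.1]
270 244 [-24.5 -26.8   8. ]
270 250 [-23.2 -36.5   8.5]
270 256 [-22.8 -40.1   6.8]
270 262 [-22.9 -40.4   3.5]
270 270 [-22.8 -42.1  -0.1]
270 280 [-22.8 -43.3  -5.2]
364 236 [35.8 28.4 -8.2]
364 240 [ 27.5 -25.8   9.9]
364 244 [ 26.7 -31.2   9.8]
364 250 [ 25.9 -37.2   8.9]
364 256 [ 25.  -43.6   8.3]
364 262 [ 24.2 -49.9   8. ]
364 270 [ 24.  -51.7   4.6]
364 280 [ 24.1 -52.6  -0.2]
368 236 [38.7 28.5 -8.2]
368 240 [ 29.6 -26.6  10.3]
368 244 [ 28.7 -32.   10.1]
368 250 [ 27.3 -41.1  10.5]
368 256 [ 26.3 -47.8  10.2]
368 262 [ 25.5 -53.4   9.6]
368 270 [ 24.6 -59.6   8.5]
368 280 [ 24.  -64.3   6. ]
```

View pics/w4.png

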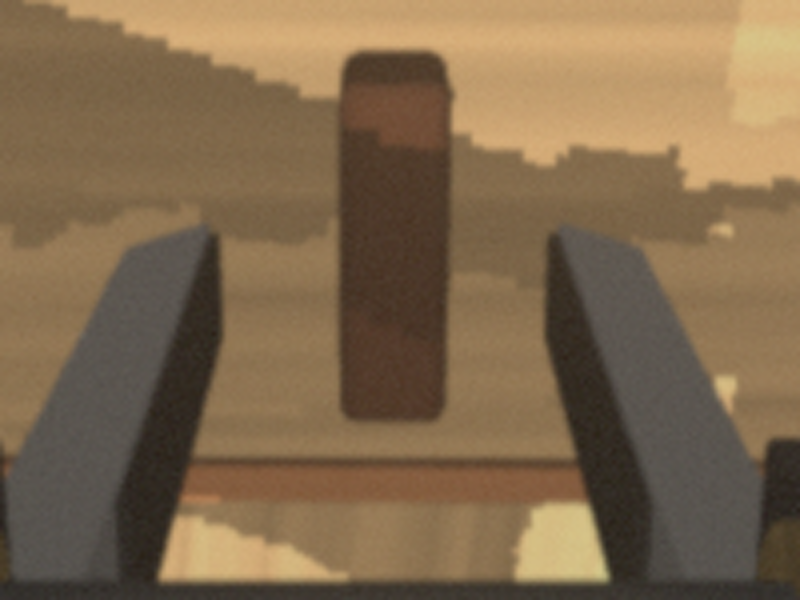

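By wrist depth and by the side view, the fingertips sit about 19 mm behind the TCP, not 8 mm ahead of it. The lid itself reads at the correct height, 69 mm. Closing the fingers here will test this safely: if the stated length holds they stop on the bar at 18 mm, otherwise they shut above it.

```bash
python3 -m handwheel '[[[0,0,0,0,0,0,-0.7],[0,0,0,0,0,0,-0.7],[0,0,0,0,0,0,-0.7],[0,0,0,0,0,0,-0.7],[0,0,0,0,0,0,-0.7]]]' 10; python3 go.py 571.5 -154 83 0.105
python3 - <<'E'
from cell import imaging
import cv2,numpy as np
p,d=imaging.camera("wrist");cv2.imwrite("pics/w5.png",cv2.resize(p[180:330,220:420,::-1],None,fx=4,fy=4,interpolation=cv2.INTER_CUBIC));np.save("pics/w5.npy",d)
p,d=imaging.camera("side");cv2.imwrite("pics/s5.png",cv2.resize(p[190:310,340:460,::-1],None,fx=5,fy=5))
E
```

```text
clock: 2.9
eef_pos: [570.7, -150.6, 97.5]
eef_rot: [-1.572, 0.0, 0.107]
wrist_force: [0.4, 0.7, 0.3]
finger_gap: 17.0
clock 2.9 pos [ 570.7 -150.6   97.5] rot [-1.572  0.     0.107] F [0.4 0.7 0.3] gap 17.0
shift [ 0.4 14.5 -3.5] turn [ 0.1  0.1 -0. ] dist 14.9
```

View pics/w5.png

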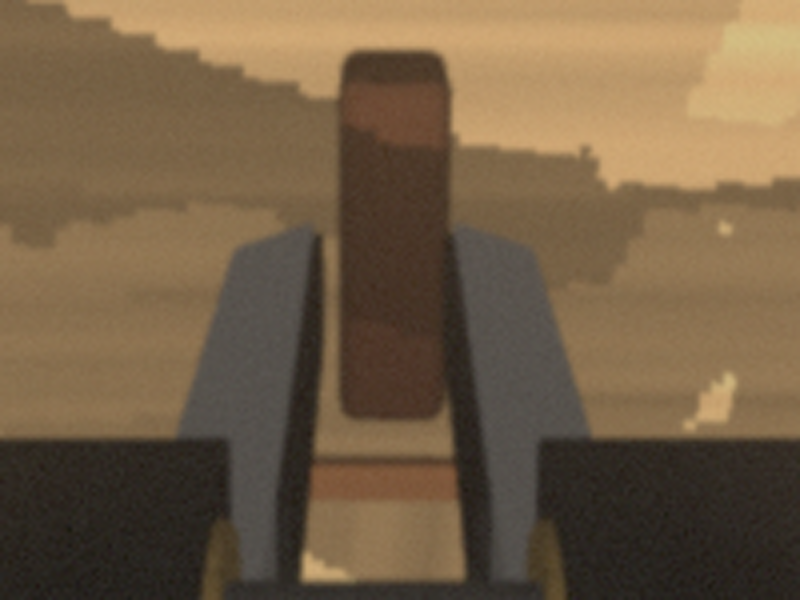

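View pics/s5.png

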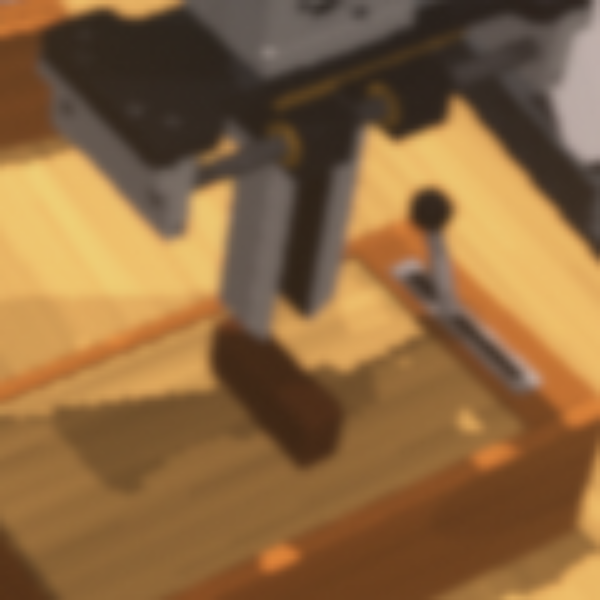

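```bash
python3 -m handwheel '[[[0,0,0,0,0,0,-0.85],[0,0,0,0,0,0,-0.85],[0,0,0,0,0,0,-0.85]]]' 10; python3 -m handwheel '[[[0,0,0,0,0,0,-0.2],[0,0,0,0,0,0,-0.2],[0,0,0,0,0,0,-0.2],[0,0,0,0,0,0,-0.2]]]' 10; python3 go.py 571.5 -156 97 0.105
```

```text
clock: 3.25
eef_pos: [570.7, -150.5, 97.4]
eef_rot: [-1.572, 0.0, 0.107]
wrist_force: [-1.0, -0.6, -0.3]
finger_gap: 7.1
clock: 3.58
eef_pos: [570.6, -150.6, 97.3]
eef_rot: [-1.572, 0.0, 0.107]
wrist_force: [0.8, -0.1, -0.4]
finger_gap: 30.3
clock 3.5833 pos [ 570.6 -150.6   97.3] rot [-1.572  0.     0.107] F [ 0.8 -0.1 -0.4] gap 30.3
shift [ 0.3  0.3 -5.5] turn [ 0.1  0.1 -0. ] dist 5.5
```

The fingers shut to 7 mm over the bar, so the tips really are short of the stated length. I'll go by the camera: tip z is about TCP z + 18. I'll descend in checked steps to TCP z of about 60.

```bash
python3 -m handwheel '[[[0,6,-3,0,0,0,-0.2],[0,12,-5,0,0,0,-0.2],[0,18,-5,0,0,0,-0.2],[0,24,-5,0,0,0,-0.2],[0,24,-5,0,0,0,-0.2]]]' 10; python3 -m handwheel '[[[0,4,0,0,0,0,-0.2],[0,8,0,0,0,0,-0.2],[0,8,0,0,0,0,-0.2]]]' 10; python3 go.py 571.5 -156 60 0.105
python3 - <<'E'
from cell import imaging
import cv2,numpy as np
p,d=imaging.camera("wrist");cv2.imwrite("pics/w6.png",cv2.resize(p[180:330,220:420,::-1],None,fx=4,fy=4,interpolation=cv2.INTER_CUBIC))
p,d=imaging.camera("side");cv2.imwrite("pics/s6.png",cv2.resize(p[190:310,340:460,::-1],None,fx=5,fy=5))
E
```

```text
clock: 4.0
eef_pos: [570.4, -155.4, 71.6]
eef_rot: [-1.571, 0.003, 0.107]
wrist_force: [-0.4, 0.9, -0.1]
finger_gap: 37.7
clock: 4.25
eef_pos: [570.0, -155.2, 62.6]
eef_rot: [-1.57, 0.004, 0.107]
wrist_force: [-0.0, -0.1, -0.5]
finger_gap: 37.6
clock 4.25 pos [ 570.  -155.2   62.6] rot [-1.57   0.004  0.107] F [-0.  -0.1 -0.5] gap 37.6
shift [ 1.4  2.6 -1. ] turn [-0.   0.1 -0.2] dist 3.1
```

View pics/w6.png

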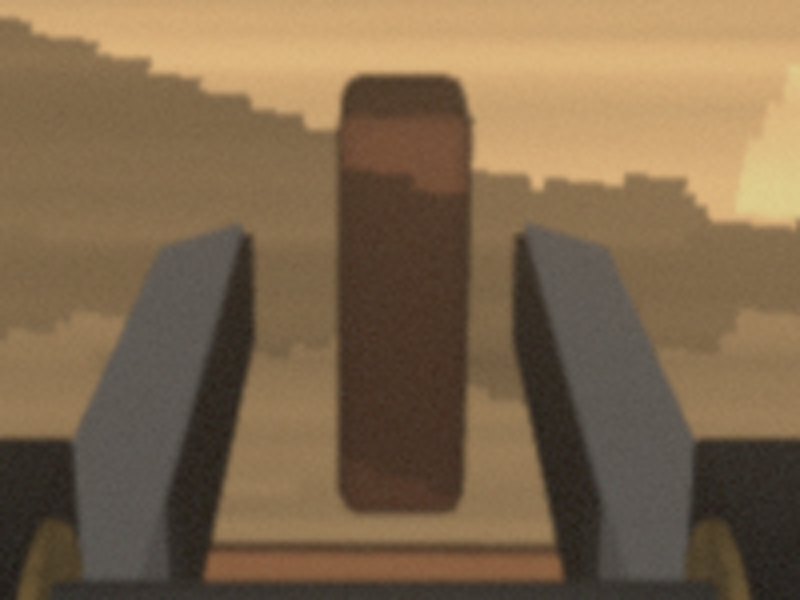

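View pics/s6.png

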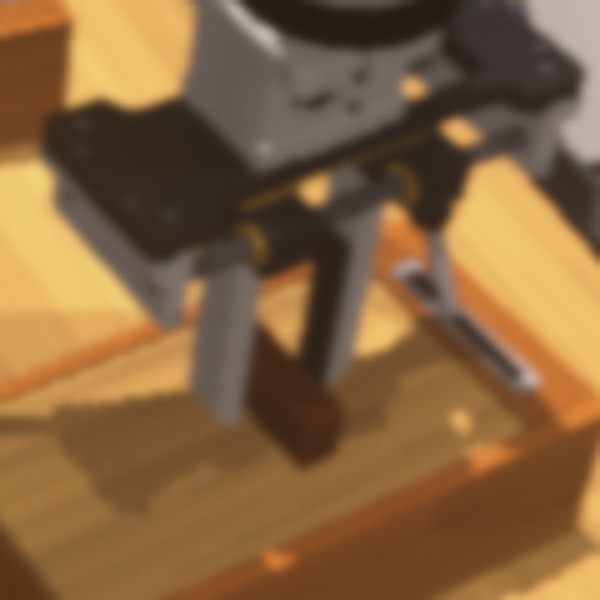

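The fingers now straddle the bar below its top with no contact force. I'll go down a further 3 mm and grip.

```bash
python3 -m handwheel '[[[1.5,3,-1,0,0,0,-0.2],[1.5,3,-1,0,0,0,-0.8],[1.5,3,-1,0,0,0,-1],[1.5,3,-1,0,0,0,-1],[1.5,3,-1,0,0,0,-1]]]' 12;python3 -m handwheel '[[[0,0,0,0,0,0,-1],[0,0,0,0,0,0,-1]]]' 12; python3 go.py 571.5 -156 60 0.105
```

```text
clock: 4.77
eef_pos: [572.1, -156.2, 60.5]
eef_rot: [-1.571, 0.003, 0.107]
wrist_force: [0.8, 0.5, 0.1]
finger_gap: 17.5
clock: 4.93
eef_pos: [572.1, -156.1, 60.5]
eef_rot: [-1.571, 0.003, 0.107]
wrist_force: [0.3, -0.2, -1.1]
finger_gap: 18.0
clock 4.9333 pos [ 572.1 -156.1   60.5] rot [-1.571  0.003  0.107] F [ 0.3 -0.2 -1.1] gap 18.0
shift [-0.6  0.5  0.2] turn [ 0.   0.1 -0.1] dist 0.8
```

The fingers grip the bar at 18 mm, as they should. Now I'll try the lid with small steps along -x.

```bash
python3 -m handwheel '[[[-2,0,0,0,0,0,-1],[-4,0,0,0,0,0,-1],[-4,0,0,0,0,0,-1]]]' 20;python3 -m handwheel '[[[-2,0,0,0,0,0,-1],[-4,0,0,0,0,0,-1],[-4,0,0,0,0,0,-1]]]'; python3 -m handwheel '[[[-2,0,0,0,0,0,-1],[-4,0,0,0,0,0,-1],[-4,0,0,0,0,0,-1]]]'
```

```text
clock: 5.18
eef_pos: [567.8, -156.6, 60.6]
eef_rot: [-1.571, 0.003, 0.107]
wrist_force: [0.5, -0.2, -0.5]
finger_gap: 17.6
clock: 5.43
eef_pos: [563.4, -157.0, 60.6]
eef_rot: [-1.571, 0.003, 0.107]
wrist_force: [-0.3, 0.2, -0.7]
finger_gap: 18.0
clock: 5.68
eef_pos: [558.9, -157.5, 60.6]
eef_rot: [-1.571, 0.004, 0.107]
wrist_force: [-1.4, -0.5, -0.9]
finger_gap: 17.9
```

Run:
```python
from cell import imaging
import cv2,numpy as np
p,d=imaging.camera("wrist");cv2.imwrite("pics/w7.png",p[:,:,::-1])
p,d=imaging.camera("side");cv2.imwrite("pics/s7.png",cv2.resize(p[190:310,340:460,::-1],None,fx=5,fy=5))
```

```text
(no output)
```

View pics/w7.png

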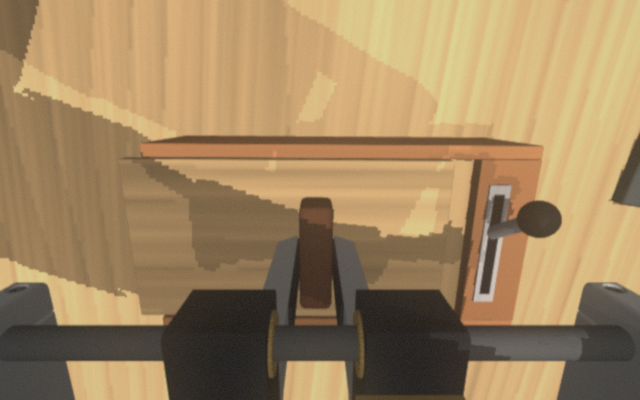

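View pics/s7.png

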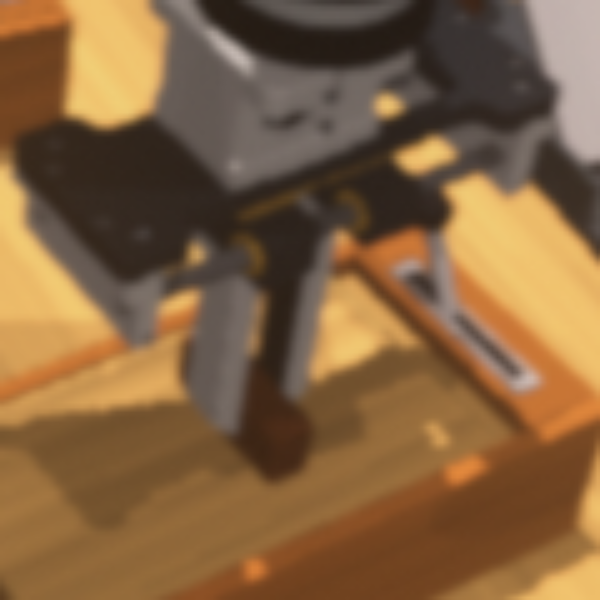

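The lid is free: it has slid about 13 mm, its near end overhangs the box at column 120 against 142, and a gap has opened by the catch. I'll go on to the stop.

```bash
python3 -m handwheel '[[[-8,0,0,0,0,0,-1],[-16,0,0,0,0,0,-1],[-24,0,0,0,0,0,-1],[-32,0,0,0,0,0,-1],[-40,0,0,0,0,0,-1]]]';python3 -m handwheel '[[[-8,0,0,0,0,0,-1],[-16,0,0,0,0,0,-1],[-24,0,0,0,0,0,-1],[-30,0,0,0,0,0,-1],[-30,0,0,0,0,0,-1]]]'; python3 go.py 482 -165.5 60 0.107
```

```text
clock: 6.2
eef_pos: [518.1, -161.6, 60.6]
eef_rot: [-1.57, 0.004, 0.107]
wrist_force: [2.8, 1.3, -3.5]
finger_gap: 17.9
clock: 6.62
eef_pos: [486.8, -164.8, 60.5]
eef_rot: [-1.569, 0.006, 0.106]
wrist_force: [-2.0, 2.5, -5.1]
finger_gap: 17.8
clock 6.6167 pos [ 486.8 -164.8   60.5] rot [-1.569  0.006  0.106] F [-2.   2.5 -5.1] gap 17.8
shift [-4.9  0.6 -0.2] turn [-0.1 -0.  -0.3] dist 4.9
```

```bash
python3 -m handwheel '[[[-2,0,0,0,0,0,-1],[-3,0,0,0,0,0,-1],[-3,0,0,0,0,0,-1]]]';python3 -m handwheel '[[[-1,0,0,0,0,0,-1],[-2,0,0,0,0,0,-1],[-2,0,0,0,0,0,-1]]]'; python3 -m handwheel '[[[-2,0,0,0,0,0,-1],[-2,0,0,0,0,0,-1]]]'
```

```text
clock: 6.87
eef_pos: [483.7, -165.1, 60.6]
eef_rot: [-1.569, 0.006, 0.106]
wrist_force: [-1.9, 3.1, -2.2]
finger_gap: 17.9
clock: 7.12
eef_pos: [483.2, -165.2, 60.6]
eef_rot: [-1.57, 0.002, 0.106]
wrist_force: [13.3, 4.3, -11.9]
finger_gap: 17.7
clock: 7.28
eef_pos: [483.3, -165.2, 60.6]
eef_rot: [-1.571, -0.002, 0.106]
wrist_force: [19.0, 4.8, -15.0]
finger_gap: 18.1
```

The lid stopped dead after 89.5 mm with the force rising, so it is at its stop. I'll relax the pull, release and rise.

```bash
python3 -m handwheel '[[[0,0,0,0,0,0,-1],[0,0,0,0,0,0,-1]]]';python3 -m handwheel '[[[0,0,0,0,0,0,-0.3],[0,0,0,0,0,0,-0.3],[0,0,0,0,0,0,-0.3],[0,0,0,0,0,0,-0.3]]]'; python3 -m handwheel '[[[0,-20,0,0,0,0,-0.3],[0,-40,0,0,0,0,-0.3],[0,-70,0,0,0,0,-0.3],[0,-100,0,0,0,0,-0.3],[0,-120,0,0,0,0,-0.3]]]'; python3 -m handwheel '[[[0,0,30,0,0,0,-0.3],[0,0,60,0,0,0,-0.3],[0,0,100,0,0,0,-0.3],[0,0,140,0,0,0,-0.3],[0,0,140,0,0,0,-0.3]]]'
python3 - <<'E'
from cell import imaging
import cv2
for n in("top","side"):
    p,d=imaging.camera(n);cv2.imwrite(f"pics/{n}9.png",p[:,:,::-1])
E
```

```text
clock: 7.45
eef_pos: [483.4, -165.1, 60.5]
eef_rot: [-1.571, -0.002, 0.107]
wrist_force: [1.9, 1.8, -4.3]
finger_gap: 18.0
clock: 7.78
eef_pos: [483.5, -165.4, 60.8]
eef_rot: [-1.571, -0.003, 0.107]
wrist_force: [0.8, -0.6, -1.1]
finger_gap: 32.6
clock: 8.2
eef_pos: [483.7, -165.6, 183.8]
eef_rot: [-1.573, -0.005, 0.107]
wrist_force: [0.2, -0.3, 0.3]
finger_gap: 32.5
clock: 8.62
eef_pos: [468.0, -21.7, 183.9]
eef_rot: [-1.572, -0.005, 0.111]
wrist_force: [-0.0, -1.2, 0.2]
finger_gap: 33.0
```

View pics/top9.png

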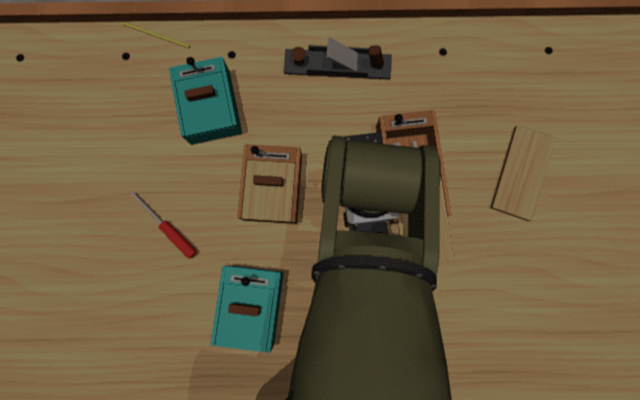

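View pics/side9.png

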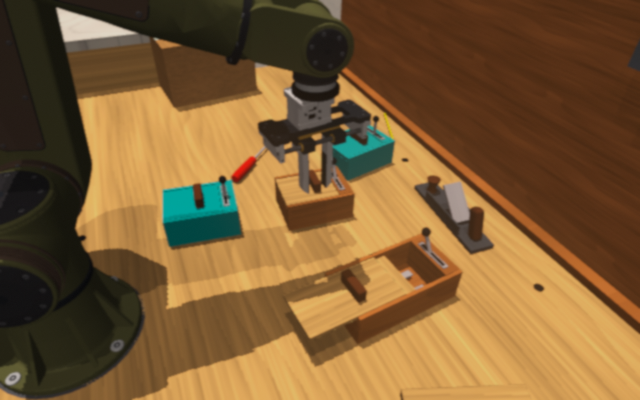

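The side view shows the lid well out, with its bar near (353,286), the robot clear of everything, and the short box shut. I'll measure the opening.

Run:
```python
import cv2
p=cv2.imread("pics/side9.png");cv2.imwrite("pics/s9c.png",cv2.resize(p[225:350,280:470],None,fx=4.2,fy=4.2,interpolation=cv2.INTER_CUBIC))
```

```text
(no output)
```

View pics/s9c.png

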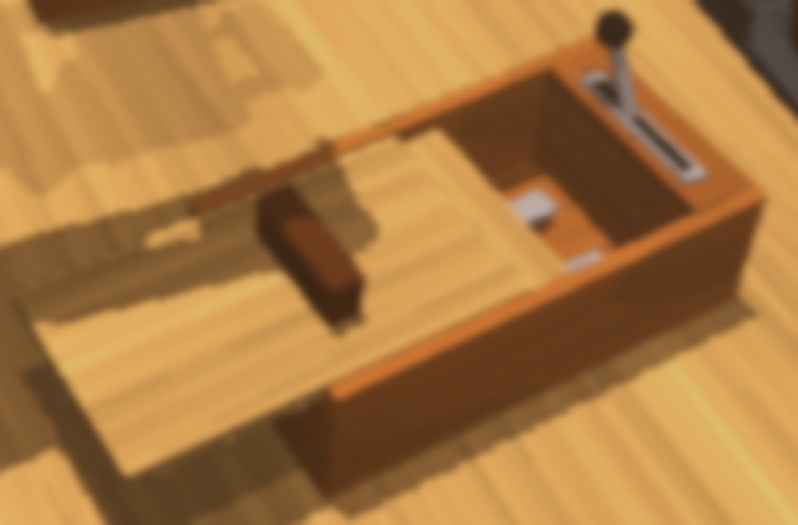

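Run:
```python
from h import *
a=px("side",310+375/4.4,215+215/4.4,95);b=px("side",280+310/4.2,225+236/4.2,95);print(a,b,np.linalg.norm(a-b))
```

```text
[ 571.7819927  -157.67584555   95.        ] [ 483.56090355 -165.75011192   95.        ] 88.58980951018297
```

Run:
```python
from cell import order
print(order.sign_off())
```

```text
the job is handed in; nothing more can be done
None
```

The longer box's lid is fully open towards the robot. I tried it first by gripping its bar and pulling along -x. It was free, so I never touched the toggle. The lid slid until it stopped dead, and I then let go and backed the arm away to the side, clear of everything. The job was handed in at about 9 s.

**Last checks:**
- **Opening:** the arm travelled about 89 mm with the bar gripped, and the wrist force then rose to about 25 N at the stop. The side camera gave an opening of 88.6 mm. Both match 90 mm within the 2 mm calibration.
- **Other items:** the short box looked shut and the turquoise look-alikes looked undisturbed in the last pictures.

**What disagreed:**
- **Fingertips:** they sit about 19 mm behind the TCP, not 8 mm ahead as stated. Wrist depth and the side view both showed this, and the fingers shut to 7 mm above the bar when I tested it. I gripped with the TCP about 20 mm lower than first planned, about 60 mm above the bench.
- **Bar position:** the first wrist-camera reading was about 7 mm off in y, probably because the arm was still settling.

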